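# Feed a perforated plate from the magazine into the drilling jig

## Task

Draw the lowest metal plate out through the slot at the bottom of the wooden magazine, letting the rest of the stack drop down and stay in it. Then slide that plate lengthwise under the bridge of the drilling jig, fully home against the end stop, and leave it lying flat there. Do not disturb the other things on the bench.

Things in the scene. Friction and masses are not known exactly. Their poses are not given: they have to be found in the camera images.
- magazine: Wooden magazine fixed to the bench, open on top, holding a stack of 4 flat perforated metal plates. Origin on the table under the middle of its front wall's outer face; x points into the magazine (plates are drawn out to -x, roughly towards the robot), z up. Inside: x 8 to 162 mm, 60 mm wide, floor 40 mm above the table, walls up to 82 mm. Base board 92 mm wide, 8 mm thick.
- slot (a point): Middle of the magazine's slot at floor level, 40 mm above the table, axes as the magazine's. The slot under the 8 mm thick front wall is 12 mm high and 60 mm wide: only the lowest plate can pass. In front of it a rail 30 mm wide (y -15 to 15 mm) goes on at floor level to x = -130 mm.
- jig: Wooden drilling jig fixed to the bench: a low bridge with a steel drill bush on top. Origin on the table under the middle of the bridge's mouth; x points into the jig (the way a plate is pushed in, roughly away from the robot), z up. A rail 30 mm wide, its top 40 mm above the table, runs from x = -150 mm through the mouth to the end stop. Base board 110 mm wide, 8 mm thick.
- jig_mouth (a point): Middle of the mouth under the jig's bridge at rail level, 40 mm above the table, axes as the jig's. From x = 0 to 85 mm fences leave 60 mm in width and the bridge 15 mm in height over the rail; bridge top 67 mm, bush 77 mm above the table. Flared lead-in cheeks, 52 mm high, reach back to x = -18 mm, about 77 mm apart there.
- jig_stop (a point): Foot of the end stop's face at rail level, 85 mm in from the jig's mouth. A plate pushed home has its centre 75 mm before it (10 mm inside the mouth), 44 mm above the table; 65 mm of it stands out of the mouth.
- plate1_mid (a point): Lowest plate of the stack: flat perforated aluminium, 150 (x) x 56 (y) x 8 (z) mm, about 0.18 kg. The point is its centre; x along its length, into the magazine. It starts 45 to 60 mm out of the slot, flat on the rail, overhanging it 13 mm either side. The stack on it drags by a few newtons as it is drawn out, and drops 8 mm once it is out.
- plate2_mid (a point): Second plate from below in the magazine, same size as the lowest; the point is its centre. It is to stay in the magazine.
- plate3_mid (a point): Third plate from below in the magazine, same size as the lowest; the point is its centre. It is to stay in the magazine.
- plate4_mid (a point): Top plate in the magazine, same size as the lowest; the point is its centre. It is to stay in the magazine.
- tub_mid (a point): Bystander: the clear open plastic tub of screws, 150 x 105 x 65 mm; the point is at its centre, half-way up
- screwdriver_grip (a point): Bystander: a 200 mm screwdriver lying on the table; the point is on its black handle
- wrench_grip (a point): Bystander: a 150 mm steel open-end wrench lying between the two wooden fixtures; the point is on its shank
- jar_mid (a point): Bystander: a small closed jar, 54 mm across, 70 mm high, standing between the two wooden fixtures; the point is at its centre
- plugs_mid (a point): Bystander: a black strip of wall plugs, 110 x 45 x 22 mm; the point is at its centre
- hammer_grip (a point): Bystander: a 260 mm hammer lying on the table; the point is on its wooden handle
- offcut_mid (a point): Bystander: a plywood offcut, 160 x 70 x 18 mm; the point is at its centre
Mind the look-alikes: they are no part of the job. Leave any blue, orange or yellow look-alike of the part that bears plate4_mid alone.

How it is judged:
By the outcome, as a careful person would: the job done as asked, in the order asked, and still so for the second after the job is handed in, with the robot touching nothing.
It also fails if it takes over 56 s, if anything falls off the work surface, if the arm or the gripper's body presses on something with over 40 N, if the wrist force passes 120 N, or if a joint passes its speed limit or range.

## Robot

A 6-joint arm with a two-finger parallel gripper is mounted at the origin on the work surface. World frame = base frame: x ahead of the robot, y to its left, z up, the work surface at z = 0. Lengths are in m, angles in rad, forces in N, time in s.
With the tool pointing down it reaches from about 0.325 to 0.875 m from the base axis. Payload 4.4 kg.
Tool frame: the origin (TCP) lies midway between the tips of the shut fingers; the grasp point (between the pads) lies 19 mm behind it; y points along the fingers, x is the direction in which the jaws open and shut, and the axes are right-handed (so a half turn about y gives the same grasp; the last joint's range is limited). The gripper opens to 85 mm and grips with 20 to 120 N. Pads are 22 mm wide; open, the fingers measure 114 mm over their backs; the gripper's body (76 mm by 85 mm) begins 54 mm behind the grasp point. The pads swing forward as they close: fully open they stand 13 mm farther back than shut.
Start: joints at [-1.373, 0.207, 1.542, -0, 1.393, -0.15], TCP at [0.196, -0.541, 0.231] pointing down, gripper open.
Joint ranges: [-2.73, 2.73], [-0.86, 2.22], [0.23, 2.46], [-1.11, 4.25], [0.08, 2.63], [-2.82, 2.82]. Speed limits (rad/s): [2.79, 2.79, 3.14, 3.14, 3.14, 3.14].

## Interface

Orientations are given as [roll, pitch, yaw] about the fixed x, y, z axes, in that order (R = Rz(yaw) Ry(pitch) Rx(roll)).
In Python, from workcell import status, get_image, calibration, hand_in gives the robot as it stands. The module is installed in compiled form; this text tells all that it offers.
- The arm moves only by the tool carry_out, never from a script. Its argument "commands" is a list of rows, each a list of 7 numbers: the finger opening in mm, from 0 to 85.4, then the shift along the tool's x, y, z in mm, then the turn, a rotation vector about the tool's x, y, z in rad. A call has 1 to 8 rows; each row shifts and turns the commanded pose from where the row before left it, along the tool's axes as they then stand; what a row does not reach is not made up. A row lasts 1/8 s, in which the tool goes at most 62.5 mm and 10.7 degrees, less where a joint would pass 70% of its speed; a pose out of reach is approached as far as the arm can. A call is refused whole if a number of a shift passes 62.5 or a number of a turn 0.188, either way. A call with a gripper value outside its range is refused whole. The fingers move at their own pace and stop on an object; "force" is the grip in N (left out, the last holds). Time passes only in rows, so rows that do not move let the fingers close. It gives the time, the measured TCP pose, the force and the opening at its end, in the units of the state.
- status.get_obs(): the state, without advancing time (a new reading comes with each control period).
- get_image(name): name is "scene" or "side" or "wrist"; returns the picture (420x560x3 uint8, red, green, blue); there is no depth.
- calibration(name): a dict with "mtx" (3x3 intrinsics, pixels), "rvec" (rotation vector, rad) and "tvec" (3), from world to camera coordinates, as OpenCV has them; the wrist camera has in their place "tool_from_camera" (4x4, takes a point from camera to tool coordinates, whose origin is the TCP and whose axes are the tool frame's). Camera axes: x right, y down, z forward; pixel columns grow to the right and rows downward; lengths in m; the calibration is good to about 2 mm. A picture is of the moment at which its call begins: read the wrist's pose just before it. calibration takes no time and is no camera call.
- hand_in(): hands the job in, once; it reports no verdict.
The state is a dict: "t": time; "qpos": joint angles; "qd": joint speeds; "joint_efforts": joint torques, N m; "ee_pos": TCP position; "eef_rot": TCP orientation; "ft_force": force on the tool from outside, world axes, zero at the start; "torque": the same for the moment, N m; "width": finger opening in m.
Only numpy, scipy, OpenCV 4.12 (cv2) and the standard library are available. Lean on these libraries where they do the work, as an engineer would, in place of code of your own. Each camera call takes 0.05 s, during which the arm holds its last target.

## Working session

There is one attempt and no reset: what is moved stays moved. The work goes in short steps, Python scripts to look and compute and a tool call to move; the robot and the scene stay as the last step left them, time stands still between calls to the robot, and variables do not carry over. Pictures are saved under pics/ and viewed, and the job is handed in when it is done.

Besides the shell and the picture viewer there is one more tool, called after "Request:" as name([rows], argument=value, ...), one row to a line, values as JSON. carry_out: Moves the arm, as the interface text tells. Its arguments: {"type":"object","properties":{"commands":{"type":"array"},"force":{"type":"number"}},"required":["commands"]}

```bash
mkdir -p pics; cat > h.py <<'E'
import numpy as np, cv2
from workcell import status, get_image, calibration, hand_in
def save(n,f,crop=None,s=1):
    im=get_image(n); np.save('pics/%s.npy'%f,im)
    show(f,f,crop,s)
def show(src,f,crop=None,s=1):
    im=np.load('pics/%s.npy'%src)
    if crop: im=im[crop[1]:crop[3],crop[0]:crop[2]]
    im=cv2.resize(im,None,fx=s,fy=s,interpolation=cv2.INTER_CUBIC)
    cv2.imwrite('pics/%s.png'%f,im[...,::-1])
def ray(n,uv,z):
    c=calibration(n);R=cv2.Rodrigues(np.array(c['rvec'],float))[0];t=np.array(c['tvec'],float).ravel()
    d=R.T@np.linalg.solve(np.array(c['mtx']),[uv[0],uv[1],1.]);o=-R.T@t
    return o+d*(z-o[2])/d[2]
def proj(n,P):
    c=calibration(n)
    return cv2.projectPoints(np.array(P,float).reshape(-1,1,3),np.array(c['rvec'],float),np.array(c['tvec'],float),np.array(c['mtx'],float),None)[0].reshape(-1,2)
E
python3 - <<'E'
from h import *
save('scene','s0',s=1.4);save('side','d0',s=1.4);save('wrist','w0',s=1.4)
o=status.get_obs();print(o)
for n in('scene','side'):
    c=calibration(n);R=cv2.Rodrigues(np.array(c['rvec'],float))[0];print(n,-R.T@np.array(c['tvec']).ravel(),c['mtx'])
print(calibration('wrist'))
E
```

```text
{'t': 0.15, 'qpos': array([-1.37349243e+00,  2.07261262e-01,  1.54266508e+00,  1.16564656e-05,
        1.39352626e+00, -1.50487668e-01]), 'qd': array([-0.00075782, -0.00226294, -0.00464759, -0.00019083,  0.0003662 ,
        0.00105372]), 'joint_efforts': array([ 3.71563438e-04, -3.83512902e+01, -2.92037129e+01, -2.10780431e-04,
        6.60291582e-03, -3.22481583e-06]), 'ee_pos': array([ 0.19585098, -0.53996636,  0.23035288]), 'eef_rot': array([-1.57050614,  0.00183721, -1.22300657]), 'ft_force': array([-0.4481331 , -0.8451053 , -0.08642196]), 'torque': array([0.01934725, 0.00698768, 0.03886162]), 'width': 0.08516096305732604}
scene [1.29012281 0.31086678 0.88303576] [[407.25053209   0.         284.74079218]
 [  0.         407.25053209 206.49276019]
 [  0.           0.           1.        ]]
side [0.0142513  0.53314291 0.87024388] [[436.6985389    0.         279.70700592]
 [  0.         436.6985389  208.23943003]
 [  0.           0.           1.        ]]
{'mtx': array([[301.01415557,   0.        , 279.13050417],
       [  0.        , 301.01415557, 208.95562591],
       [  0.        ,   0.        ,   1.        ]]), 'tool_from_camera': array([[ 9.99998864e-01, -6.14240961e-04, -1.37645851e-03,
        -6.52601952e-04],
       [ 1.10492943e-03, -3.22400120e-01,  9.46602843e-01,
        -1.42533830e-01],
       [-1.02521263e-03, -9.46603288e-01, -3.22399075e-01,
         8.30849775e-02],
       [ 0.00000000e+00,  0.00000000e+00,  0.00000000e+00,
         1.00000000e+00]])}
```

View pics/s0.png

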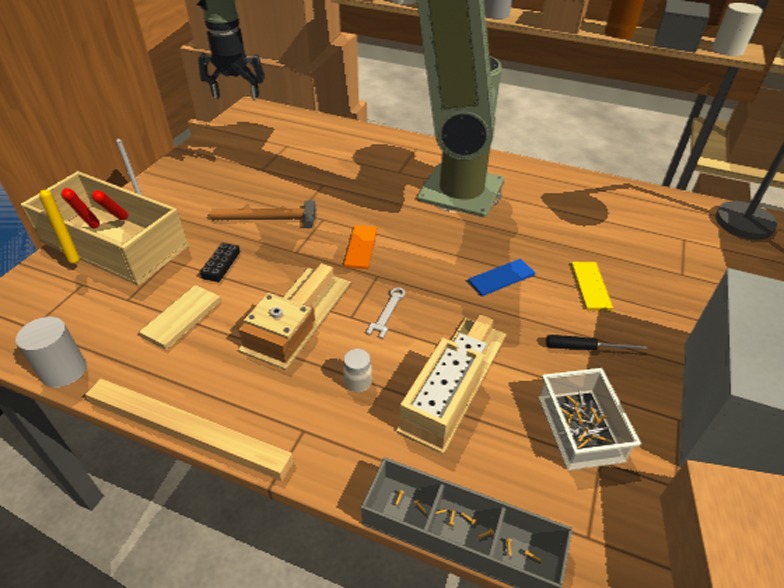

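View pics/d0.png

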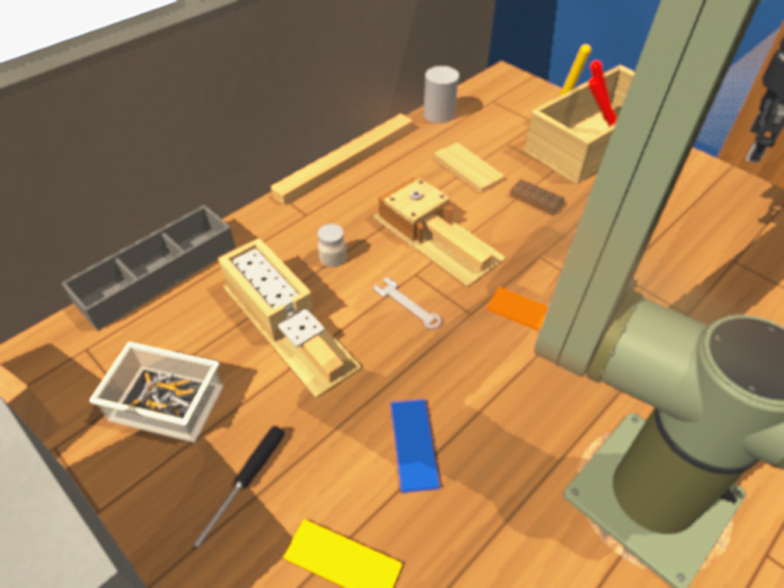

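View pics/w0.png

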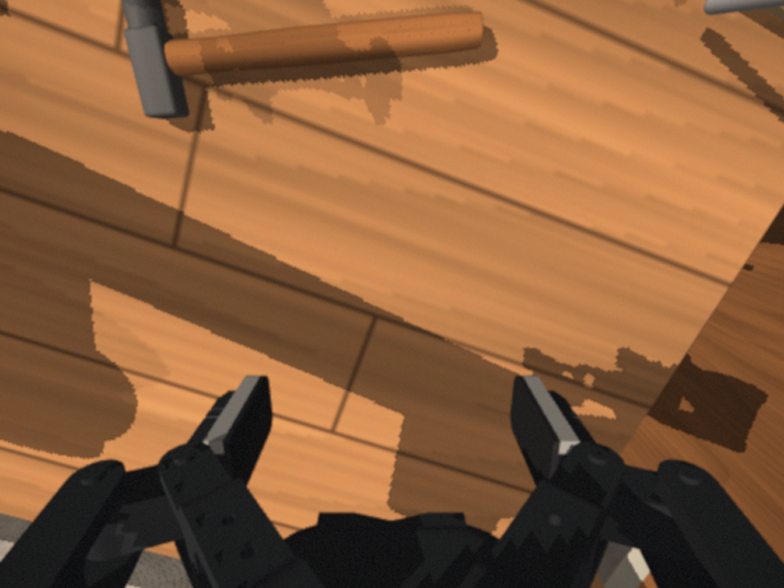

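The scene view shows the magazine at about (455,375), the jig at (280,320), the wrench and jar between them, and plate 1 sticking out at (470,345). Next I'll enlarge both fixtures.

```bash
python3 - <<'E'
from h import *
show('s0','s0m',(270,210,380,330),5)
show('s0','s0j',(160,180,260,270),6)
show('d0','d0m',(150,160,270,290),4.6)
show('d0','d0j',(260,120,370,210),6)
E
```

```text
(no output)
```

View pics/s0m.png

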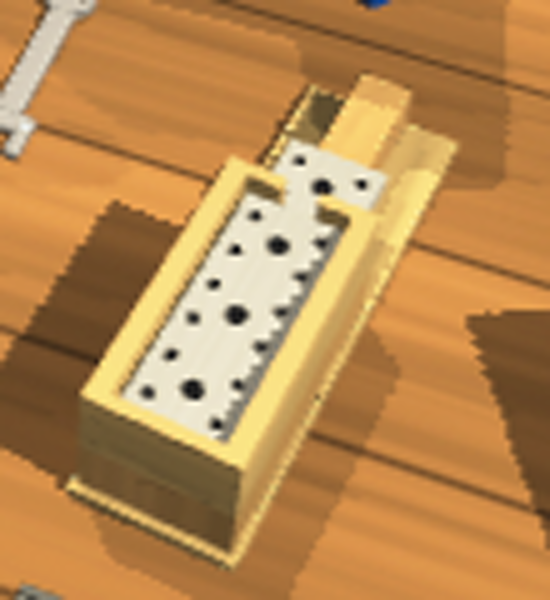

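View pics/s0j.png

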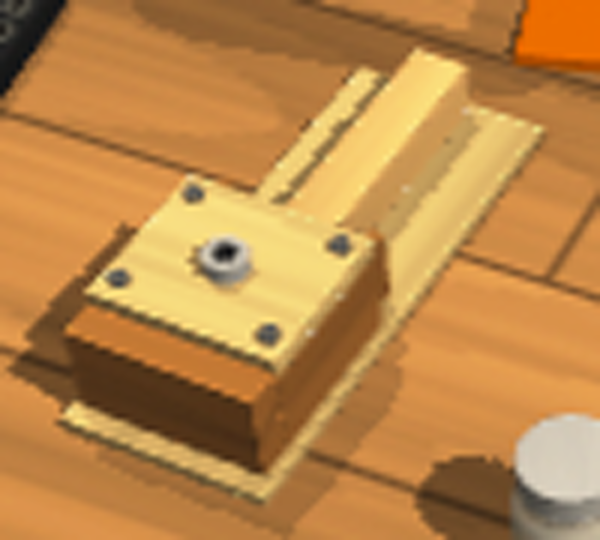

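View pics/d0m.png

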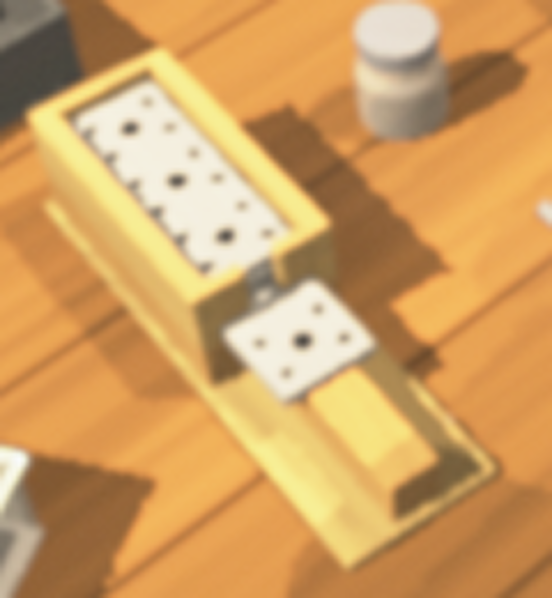

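View pics/d0j.png

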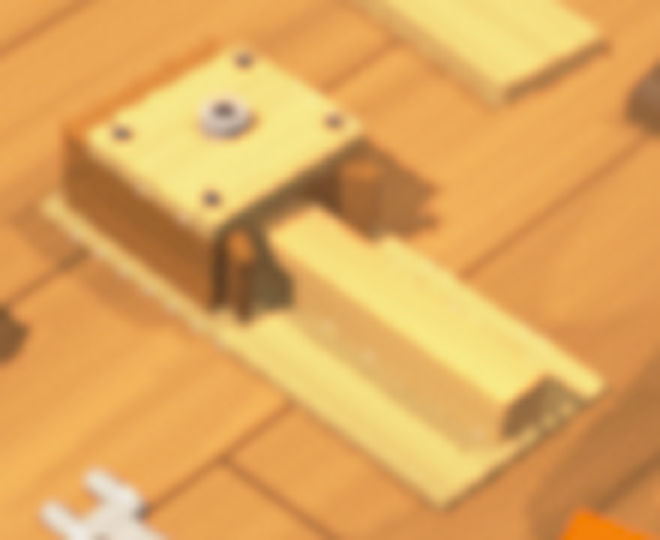

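```bash
cat > fit.py <<'E'
from h import *
from scipy.optimize import least_squares
def c(n,pts,x0,y0,s): return [(n,(x0+(u)/s,y0+(v)/s),P) for (u,v),P in pts]
# P=(xkey,y,z): strings are free params
def fit(obs,x0,free):
    names=list(free)
    def val(k,p):
        if isinstance(k,str):
            s=-1 if k[0]=='-' else 1
            return s*p[3+names.index(k.lstrip('-'))]
        return k
    def W(P,p):
        x,y,z=[val(k,p) for k in P]
        a=p[2];return [p[0]+(np.cos(a)*x-np.sin(a)*y)/1e3,p[1]+(np.sin(a)*x+np.cos(a)*y)/1e3,z/1e3]
    def res(p):
        r=[]
        for n,uv,P in obs: r+=list(proj(n,[W(P,p)])[0]-uv)
        return np.array(r)
    p0=list(x0)+[free[k] for k in names]
    s=least_squares(res,p0,loss='soft_l1',x_scale=[.01,.01,.05]+[5]*len(names))
    print(np.round(s.x,4),dict(zip(names,s.x[3:].round(1))))
    for (n,uv,P),r in zip(obs,res(s.x).reshape(-1,2)): print(n,P,r.round(1))
    return s.x
E
python3 - <<'E'
from fit import *
m=c('scene',[((232,157),(0,'-w',82)),((80,395),('L','-w',82)),((242,467),('L','w',82)),((385,202),(0,'w',82)),
 ((122,398),(162,-30,82)),((224,440),(162,30,82)),((247,180),(8,-30,82)),((352,222),(8,30,82)),
 ((458,146),('bf',46,8)),((290,140),('pf',-28,48)),((387,178),('pf',28,48))],270,210,5)
m+=c('side',[((200,300),(0,'w',82)),((330,220),(0,'-w',82)),((162,48),('L','-w',82)),((30,112),('L','w',82)),
 ((70,118),(162,30,82)),((150,75),(162,-30,82)),((290,235),(8,-30,82)),((350,568),('bf',46,8)),((495,468),('bf',-46,8)),
 ((288,402),('pf',28,48)),((373,345),('pf',-28,48))],150,160,4.6)
fit(m,(0.5,0.05,0.1),dict(w=38,L=170,bf=-130,pf=-50))
# jig
for n,uv in(('scene',(160+225/6,180+250/6)),('side',(260+225/6,120+110/6))): print('bush',ray(n,uv,.077))
for n,uv in(('scene',(160+435/6,180+55/6)),('side',(260+525/6,120+400/6))): print('rail end',ray(n,uv,.04))
E
```

```text
[ 6.027000e-01  1.830000e-01 -1.047000e-01  4.127620e+01  1.715159e+02
 -1.346280e+02 -5.552040e+01] {'w': np.float64(41.3), 'L': np.float64(171.5), 'bf': np.float64(-134.6), 'pf': np.float64(-55.5)}
scene (0, '-w', 82) [ 0.  -1.3]
scene ('L', '-w', 82) [ 0.1 -0.5]
scene ('L', 'w', 82) [-0.1 -0.4]
scene (0, 'w', 82) [-1.1  1.4]
scene (162, -30, 82) [-2.1 -2.1]
scene (162, 30, 82) [ 0.7 -0.1]
scene (8, -30, 82) [-0.3 -2.3]
scene (8, 30, 82) [ 0.2 -2.1]
scene ('bf', 46, 8) [-0.2 -2.1]
scene ('pf', -28, 48) [ 0.3 -1.3]
scene ('pf', 28, 48) [-0.1 -1.5]
side (0, 'w', 82) [-2.   0.6]
side (0, '-w', 82) [-0.6  1.2]
side ('L', '-w', 82) [-1.1 -0.1]
side ('L', 'w', 82) [-0.9  0.2]
side (162, 30, 82) [-3.7 -1. ]
side (162, -30, 82) [-0.4 -2.1]
side (8, -30, 82) [ 2.3 -1.8]
side ('bf', 46, 8) [-0.6 -0.5]
side ('bf', -46, 8) [0.  0.2]
side ('pf', 28, 48) [-1.5 -0.6]
side ('pf', -28, 48) [-0.1 -0.2]
bush [ 0.65576705 -0.18052053  0.077     ]
bush [ 0.65442641 -0.18355865  0.077     ]
rail end [ 0.46301523 -0.17478887  0.04      ]
rail end [ 0.45464987 -0.16712236  0.04      ]
```

```bash
python3 - <<'E'
from fit import *
m=c('scene',[((190,176),(0,'-w',67)),((380,236),(0,'w',67)),((85,292),('L','-w',67)),((276,370),('L','w',67)),
 ((545,128),('bf',55,8)),((62,418),('br',-55,8)),((265,500),('br',55,8)),((225,252),('bu',0,77))],160,180,6)
m+=c('side',[((215,232),(0,'w',67)),((365,130),(0,'-w',67)),((236,42),('L','-w',67)),((85,130),('L','w',67)),
 ((442,505),('bf',55,8)),((605,385),('bf',-55,8)),((45,200),('br',55,8)),((225,110),('bu',0,77))],260,120,6)
fit(m,(0.6,-.18,0.),dict(w=40,L=85,bf=-150,br=100,bu=42))
E
```

```text
Traceback (most recent call last):
  File "fit.py", line 20, in fit
    s=least_squares(res,p0,loss='soft_l1',x_scale=[.01,.01,.05]+[5]*len(names))
  File "fit.py", line 17, in res
    for n,uv,P in obs: r+=list(proj(n,[W(P,p)])[0]-uv)
                               ~~~~^^^^^^^^^^^^
  File "h.py", line 16, in proj
    c=calibration(n)
ValueError: time passes only in moves, steps and waits
```

```bash
sed -i 's/^def save/import functools\ncalibration=functools.lru_cache(calibration)\ndef save/' h.py
python3 - <<'E'
from fit import *
m=c('scene',[((190,176),(0,'-w',67)),((380,236),(0,'w',67)),((85,292),('L','-w',67)),((276,370),('L','w',67)),
 ((545,128),('bf',55,8)),((62,418),('br',-55,8)),((265,500),('br',55,8)),((225,252),('bu',0,77))],160,180,6)
m+=c('side',[((215,232),(0,'w',67)),((365,130),(0,'-w',67)),((236,42),('L','-w',67)),((85,130),('L','w',67)),
 ((442,505),('bf',55,8)),((605,385),('bf',-55,8)),((45,200),('br',55,8)),((225,110),('bu',0,77))],260,120,6)
fit(m,(0.6,-.18,0.),dict(w=40,L=85,bf=-150,br=100,bu=42))
print(status.get_obs()['t'])
E
```

```text
[ 6.084000e-01 -1.786000e-01 -4.190000e-02  5.064270e+01  8.850450e+01
 -1.540618e+02  1.171441e+02  4.695790e+01] {'w': np.float64(50.6), 'L': np.float64(88.5), 'bf': np.float64(-154.1), 'br': np.float64(117.1), 'bu': np.float64(47.0)}
scene (0, '-w', 67) [ 0.3 -1.5]
scene (0, 'w', 67) [-0.6 -0.7]
scene ('L', '-w', 67) [-0.4 -0.3]
scene ('L', 'w', 67) [-0.2 -1.4]
scene ('bf', 55, 8) [-0.2 -1. ]
scene ('br', -55, 8) [-0.4 -0.4]
scene ('br', 55, 8) [-0.2 -0.8]
scene ('bu', 0, 77) [ 0.1 -0.5]
side (0, 'w', 67) [-0.8 -0.8]
side (0, '-w', 67) [-0.  -0.1]
side ('L', '-w', 67) [-0.3  0. ]
side ('L', 'w', 67) [-0.9  0.5]
side ('bf', 55, 8) [-0.2  0. ]
side ('bf', -55, 8) [-0.3  0.1]
side ('br', 55, 8) [-1.7  0.3]
side ('bu', 0, 77) [-1.   0.3]
0.15
```

```bash
cat >> h.py <<'E'
from scipy.spatial.transform import Rotation as Ro
def pose():
    o=status.get_obs();return np.array(o['ee_pos']),Ro.from_euler('xyz',o['eef_rot'])
def Rd(a): return Ro.from_euler('xyz',[-np.pi/2,0,a-np.pi/2])
def delta(p,a):
    "total turn (tool rotvec) first, then shift in the turned tool frame, mm"
    q,R=pose();T=Rd(a)
    print('turn',(R.inv()*T).as_rotvec().round(4),'shift after turn mm',(T.inv().apply(np.array(p)-q)*1e3).round(1), 'shift before turn',(R.inv().apply(np.array(p)-q)*1e3).round(1))
def fr(o,a,x,y,z): # fixture point mm->world
    return np.array([o[0]+(np.cos(a)*x-np.sin(a)*y)/1e3,o[1]+(np.sin(a)*x+np.cos(a)*y)/1e3,z/1e3])
def wray(uv,z,q,R):
    c=calibration('wrist');T=np.array(c['tool_from_camera'])
    d=R.apply(T[:3,:3]@np.linalg.solve(np.array(c['mtx']),[uv[0],uv[1],1.]));o=q+R.apply(T[:3,3])
    return o+d*(z-o[2])/d[2]
def wproj(P,q,R):
    c=calibration('wrist');T=np.array(c['tool_from_camera'])
    p=(R.inv().apply(np.array(P,float).reshape(-1,3)-q)-T[:3,3])@T[:3,:3]
    k=p@np.array(c['mtx']).T;return k[:,:2]/k[:,2:]
E
python3 - <<'E'
from h import *
delta(fr((.608,-.179),-.042,-40,0,220),-.042)
E
```

```text
turn [ 1.000e-04  3.898e-01 -1.900e-03] shift after turn mm [-378.    10.4  356.6] shift before turn [-214.1   10.9  473.5]
```

Request:
carry_out([
  [85,0,0,0,0,0.13,0],
  [85,0,0,0,0,0.13,0],
  [85,0,0,0,0,0.13,0],
  [85,-42,1,40,0,0,0],
  [85,-42,1,40,0,0,0],
  [85,-42,1,40,0,0,0],
  [85,-42,1,40,0,0,0],
  [85,-42,1,40,0,0,0],
])

```text
t: 1.15
ee_pos: [0.4056, -0.3376, 0.226]
eef_rot: [-1.571, 0.0, -1.613]
ft_force: [0.6, -0.2, 0.2]
width: 0.0849
```

Request:
carry_out([
  [85,-42,1,40,0,0,0],
  [85,-42,1,40,0,0,0],
  [85,-42,1,40,0,0,0],
  [85,-42,1,36,0,0,0],
  [85,0,0,0,0,0,0],
])

```text
t: 1.78
ee_pos: [0.5693, -0.1745, 0.2216]
eef_rot: [-1.571, 0.001, -1.607]
ft_force: [-0.8, 0.1, -0.7]
width: 0.085
```

```bash
python3 - <<'E'
from h import *
q,R=pose();np.save('pj.npy',np.r_[q,R.as_rotvec()]);print(q,R.as_euler('xyz'))
save('wrist','wj',s=1.4)
E
```

```text
[ 0.56929657 -0.17453176  0.22157095] [-1.57118972e+00  1.17015997e-03 -1.60725961e+00]
```

View pics/wj.png

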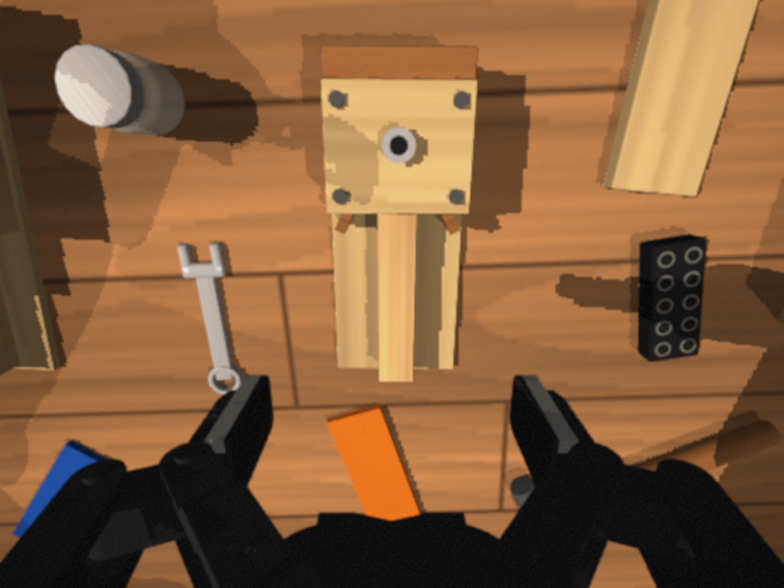

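The wrist view has the whole jig: the bridge mouth edge is at row ~213, the rail end at row ~380 and the bush at (399,146). I'll enlarge it to refine the measurements.

```bash
python3 - <<'E'
from h import *
show('wj','wjc',(215,20,355,280),2.3)
show('wj','wjc2',(225,130,345,280),4)
E
```

```text
(no output)
```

View pics/wjc2.png

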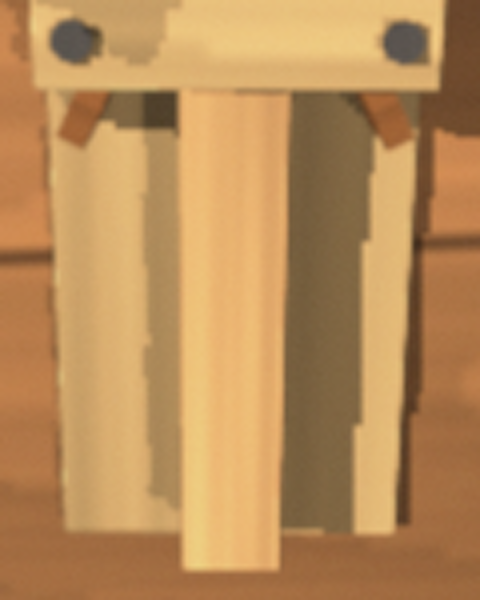

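```bash
python3 - <<'E'
from h import *
v=np.load('pj.npy');q,R=v[:3],Ro.from_rotvec(v[3:])
f=lambda u,w:(225+u/4,130+w/4)
g=lambda *a:wray(f(*a[:2]),a[2]/1e3,q,R)
A=g(34,91,67);B=g(440,90,67);print('mouth',A,B,(A+B)/2,np.linalg.norm(A-B))
C=g(65,530,8);D=g(398,534,8);print('base',C,D,(C+D)/2,np.linalg.norm(C-D))
E1=g(182,570,40);F=g(280,570,40);print('railend',E1,F,(E1+F)/2,np.linalg.norm(E1-F))
G=g(178,95,40);H=g(290,95,40);print('rail in',(G+H)/2,np.linalg.norm(G-H))
for X,Y in((A,B),(C,D)): d=X-Y;print('yaw',np.arctan2(-d[0],d[1]))
for X,Y in(((A+B)/2,(C+D)/2),((A+B)/2,(E1+F)/2),((G+H)/2,(E1+F)/2),(G,E1),(H,F)): d=X-Y;print('yaw',np.arctan2(d[1],d[0]),np.linalg.norm(d))
print('bush',wray((399/1.4,146/1.4),.077,q,R))
E
```

```text
mouth [ 0.61064226 -0.13010786  0.067     ] [ 0.60719394 -0.22953301  0.067     ] [ 0.6089181  -0.17982044  0.067     ] 0.0994849258009314
base [ 0.45722884 -0.11851707  0.008     ] [ 0.45173397 -0.22925038  0.008     ] [ 0.4544814  -0.17388372  0.008     ] 0.11086955954781046
railend [ 0.45968831 -0.15857012  0.04      ] [ 0.45860853 -0.18858797  0.04      ] [ 0.45914842 -0.17357905  0.04      ] 0.0300372583418872
rail in [ 0.60382039 -0.17924553  0.04      ] 0.029975046238795846
yaw -0.034668669012346866
yaw -0.049581924401416254
yaw -0.03842215078716854 0.16542955263400658
yaw -0.041649157221361935 0.15231188718946898
yaw -0.039147786336666476 0.14478289900233454
yaw -0.039362294262673576 0.1448002335515256
yaw -0.0389332270492269 0.1447655711167283
bush [ 0.65357391 -0.18181822  0.077     ]
```

```bash
python3 - <<'E'
from h import *
delta(fr((.603,.183),-.105,-60,0,200),-.105)
E
```

```text
turn [ 0.0013  0.0664 -0.0001] shift after turn mm [-361.    21.6  -62.9] shift before turn [-364.3   21.7  -38.8]
```

Request:
carry_out([
  [85,0,0,0,0,0.066,0],
  [85,-52,0,-9,0,0,0],
  [85,-52,0,-9,0,0,0],
  [85,-52,0,-9,0,0,0],
  [85,-52,6,-9,0,0,0],
  [85,-52,6,-9,0,0,0],
  [85,-52,6,-9,0,0,0],
  [85,-49,4,-9,0,0,0],
])

```text
t: 2.82
ee_pos: [0.5435, 0.1876, 0.1999]
eef_rot: [-1.571, -0.001, -1.681]
ft_force: [1.1, -0.4, 0.4]
width: 0.085
```

Request:
carry_out([
  [85,0,0,0,0,0,0],
  [85,0,0,0,0,0,0],
])

```text
t: 3.08
ee_pos: [0.5439, 0.1862, 0.2002]
eef_rot: [-1.571, -0.001, -1.68]
ft_force: [-0.8, -0.7, 0.3]
width: 0.0849
```

```bash
python3 - <<'E'
from h import *
q,R=pose();np.save('pm.npy',np.r_[q,R.as_rotvec()]);print(q,R.as_euler('xyz'))
save('wrist','wm',s=1.4)
show('wm','wmc',(210,0,350,260),2.3)
E
```

```text
[0.54391963 0.18624688 0.20015471] [-1.57099725e+00 -1.11304983e-03 -1.68001898e+00]
```

View pics/wm.png

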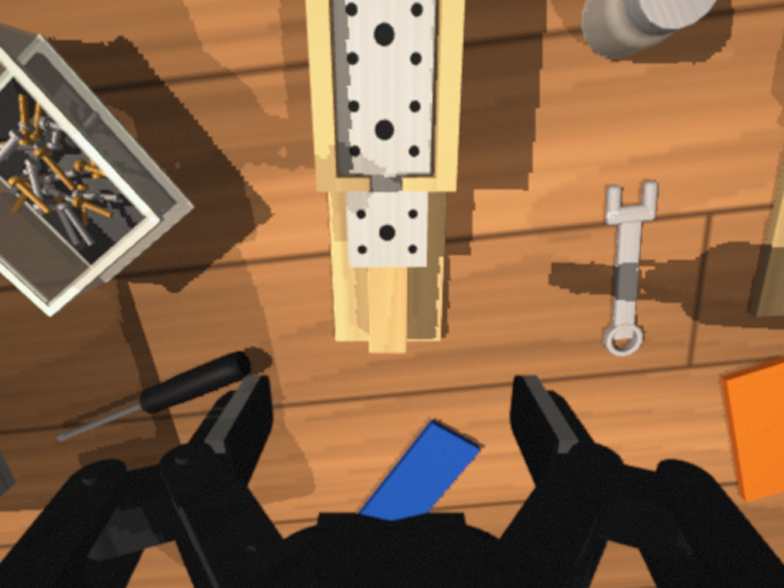

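Plate 1's front edge is at row ~267, columns 348–427; its rail ends at row ~352 and the front wall sits at row ~190.

```bash
python3 - <<'E'
from h import *
show('wm','wmc2',(220,120,340,260),4.2)
E
```

```text
(no output)
```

View pics/wmc2.png

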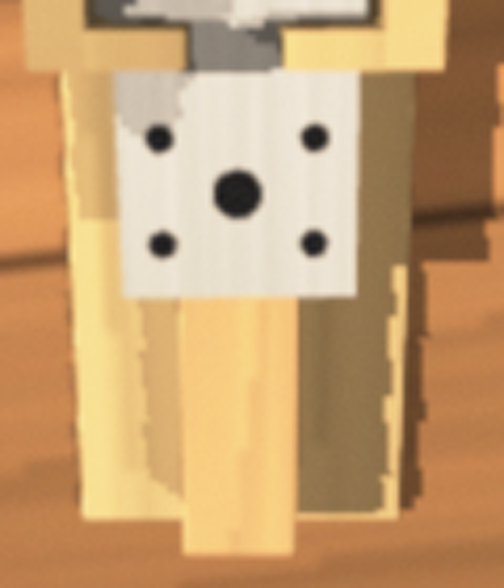

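```bash
python3 - <<'E'
from h import *
v=np.load('pm.npy');q,R=v[:3],Ro.from_rotvec(v[3:])
g=lambda u,w,z:wray((220+u/4.2,120+w/4.2),z/1e3,q,R)
def s(n,A,B): d=A-B;print(n,((A+B)/2).round(4),'w',np.linalg.norm(d).round(4),'yaw',np.arctan2(-d[0],d[1]).round(4));return (A+B)/2
a=s('plate front',g(124,297,48),g(356,297,48))
a2=s('plate at wall',g(115,80,48),g(360,80,48))
b=s('rail end',g(182,554,40),g(294,554,40))
c=s('wall top',g(26,70,82),g(443,70,82))
e=s('base',g(82,518,8),g(398,519,8))
h=s('holes',g(159,137,48),g(315,137,48));h2=s('holes2',g(162,243,48),g(314,243,48))
for X,Y in((a2,a),(c,b),(c,e),(h,h2),(a2,b)): d=X-Y;print(np.arctan2(d[1],d[0]).round(4),np.linalg.norm(d[:2]).round(4))
E
```

```text
plate front [0.546  0.1889 0.048 ] w 0.056 yaw -0.1102
plate at wall [0.597  0.1837 0.048 ] w 0.0559 yaw -0.1102
rail end [0.4735 0.1976 0.04  ] w 0.0298 yaw -0.1101
wall top [0.6024 0.1834 0.082 ] w 0.084 yaw -0.1102
base [0.4687 0.1978 0.008 ] w 0.092 yaw -0.1136
holes [0.5842 0.1853 0.048 ] w 0.0361 yaw -0.1102
holes2 [0.5593 0.1878 0.048 ] w 0.0362 yaw -0.1102
-0.1013 0.0513
-0.1101 0.1296
-0.1077 0.1344
-0.1037 0.025
-0.1125 0.1242
```

```bash
python3 - <<'E'
from h import *
delta((.5729,.186,.021),-.108)
E
```

```text
turn [-0.0001 -0.0022  0.0009] shift after turn mm [ -3.2 179.3  28.5] shift before turn [ -3.4 179.3  28.5]
```

Request:
carry_out([
  [85,-3,0,28,0,0,0],
  [85,0,30,0,0,0,0],
  [85,0,30,0,0,0,0],
  [85,0,30,0,0,0,0],
  [85,0,20,0,0,0,0],
  [85,0,20,0,0,0,0],
  [85,0,0,0,0,0,0],
  [85,0,0,0,0,0,0],
])

```text
t: 4.12
ee_pos: [0.573, 0.1878, 0.0712]
eef_rot: [-1.569, 0.0, -1.679]
ft_force: [-0.1, 0.4, -0.3]
width: 0.0847
```

```bash
python3 - <<'E'
from h import *
save('wrist','wm2',s=1.4)
delta((.5729,.186,.021),-.108)
E
```

```text
turn [-0.0024 -0.0001 -0.0007] shift after turn mm [ 1.9 50.6 -0.1] shift before turn [ 2.  50.6 -0.3]
```

View pics/wm2.png

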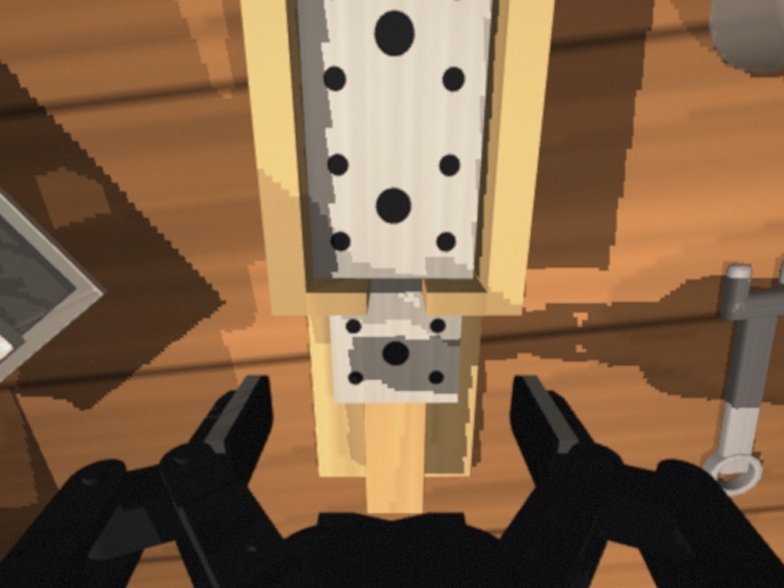

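The fingers straddle the plate and need about 2 mm in tool +x. I'll centre, lower and close.

Request:
carry_out([
  [85,2,10,0,0,0,0],
  [85,0,15,0,0,0,0],
  [85,0,15,0,0,0,0],
  [85,0,10,0,0,0,0],
  [85,0,0,0,0,0,0],
  [85,0,0,0,0,0,0],
])

```text
t: 4.92
ee_pos: [0.5723, 0.1858, 0.0204]
eef_rot: [-1.57, 0.0, -1.679]
ft_force: [0.1, -0.7, 1.1]
width: 0.0849
```

Request:
carry_out([
  [60,0,0,0,0,0,0],
  [60,0,0,0,0,0,0],
  [52,0,0,0,0,0,0],
  [45,0,0,0,0,0,0],
  [40,0,0,0,0,0,0],
  [40,0,0,0,0,0,0],
], force=60)

```text
t: 5.68
ee_pos: [0.5724, 0.186, 0.0212]
eef_rot: [-1.57, 0.0, -1.679]
ft_force: [-1.5, 0.5, 5.7]
width: 0.0547
```

```bash
python3 - <<'E'
from h import *
save('wrist','wm3',s=1.4);save('side','d3',(150,130,330,290),4)
delta((.5729,.186,.021),-.108)
o=status.get_obs();print(o['t'],o['ft_force'],o['torque'],o['width'])
E
```

```text
turn [-0.001  -0.0002 -0.0004] shift after turn mm [-0.2  0.2  0.5] shift before turn [-0.2  0.2  0.5]
5.775 [-1.2808823  -0.62446429  5.93434521] [0.05102901 0.2321265  0.04745652] 0.05496376931984773
```

View pics/wm3.png

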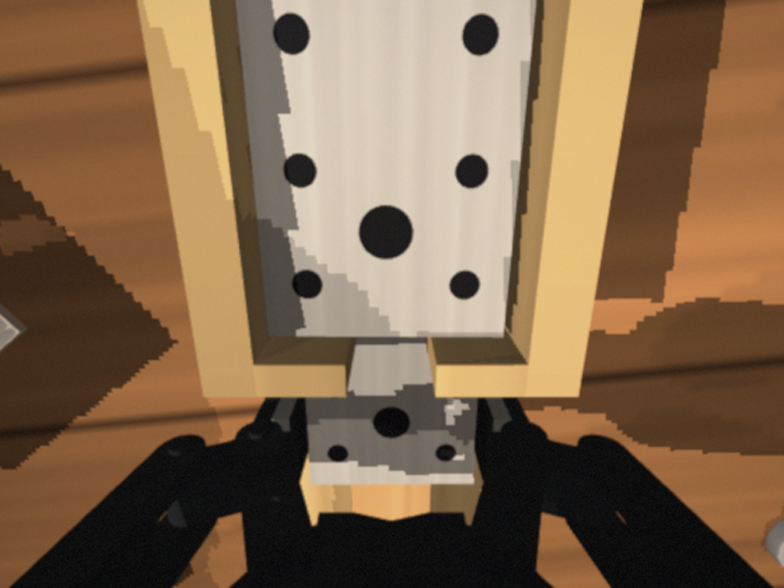

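View pics/d3.png

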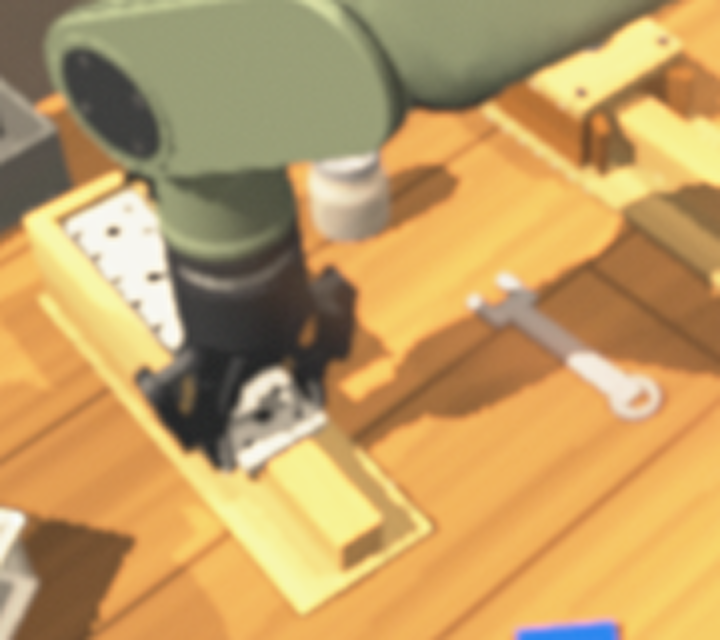

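Gripped at a width of 54.8 mm. Now I'll draw it out.

Request:
carry_out([
  [40,0,0,-5,0,0,0],
  [40,0,0,-10,0,0,0],
  [40,0,0,-12,0,0,0],
  [40,0,0,-12,0,0,0],
], force=80)

```text
t: 6.28
ee_pos: [0.539, 0.1896, 0.0221]
eef_rot: [-1.557, 0.002, -1.679]
ft_force: [12.9, -1.4, -2.2]
width: 0.0541
```

Request:
carry_out([
  [40,0,0,-12,0,0,0],
  [40,0,0,-12,0,0,0],
  [40,0,0,-12,0,0,0],
  [40,0,0,-12,0,0,0],
  [40,0,0,-13,0,0,0],
  [40,0,0,-12,0,0,0],
  [40,0,0,0,0,0,0],
  [40,0,0,0,0,0,0],
])

```text
t: 7.28
ee_pos: [0.4596, 0.1983, 0.0211]
eef_rot: [-1.572, 0.0, -1.679]
ft_force: [0.4, 0.9, 10.6]
width: 0.054
```

```bash
python3 - <<'E'
from h import *
save('wrist','wm4',s=1.4);save('side','d4',(150,130,330,290),4)
o=status.get_obs();print(o['t'],o['ee_pos'],o['eef_rot'],o['ft_force'],o['torque'],o['width'])
E
```

```text
7.375 [0.45953186 0.19830196 0.02107762] [-1.57189454e+00  3.49759032e-04 -1.67882081e+00] [ 0.29571311  0.46449669 10.32033228] [ 0.01199214 -0.05971988 -0.00812663] 0.05421756162344045
```

View pics/wm4.png

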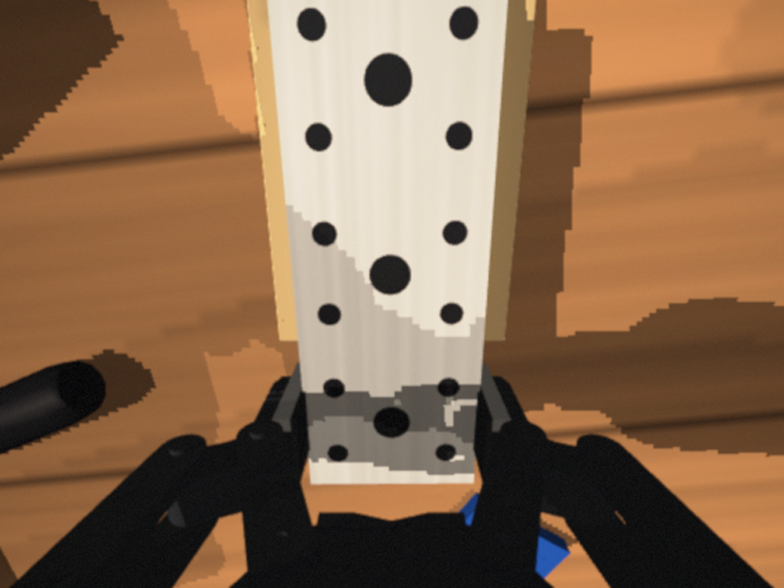

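View pics/d4.png

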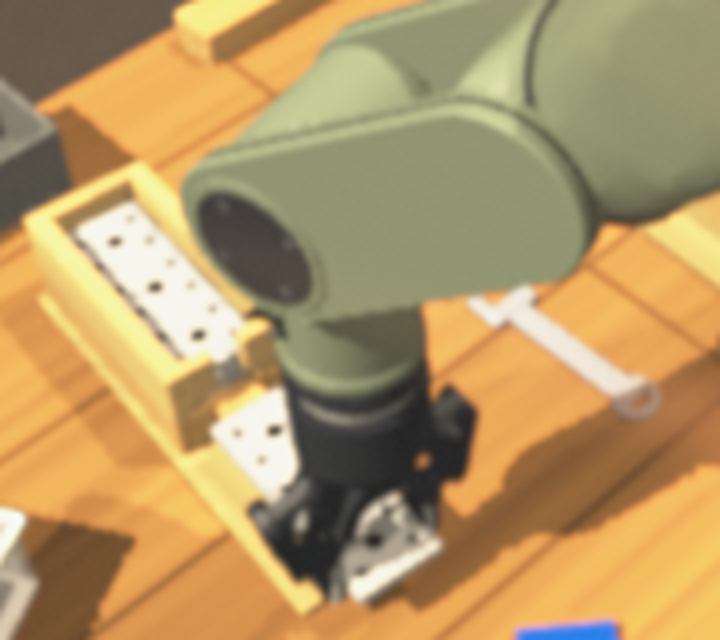

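The plate is fully out, the stack has dropped and stayed put, and the grip hasn't slipped (plate end still at row 484). Next I'll lift and carry it over.

Request:
carry_out([
  [40,0,-8,0,0,0,0],
  [40,0,-15,0,0,0,0],
  [40,0,-20,0,0,0,0],
  [40,0,-20,0,0,0,0],
  [40,0,-15,0,0,0,0],
  [40,0,0,0,0,0,0],
  [40,0,0,0,0,0,0],
], force=100)

```text
t: 8.25
ee_pos: [0.4597, 0.1976, 0.0976]
eef_rot: [-1.572, -0.001, -1.679]
ft_force: [-1.1, 0.2, -1.8]
width: 0.0537
```

```bash
python3 - <<'E'
from h import *
save('wrist','wm5',s=1.4);save('scene','s5',(230,150,400,330),3.3)
o=status.get_obs();print(o['t'],o['ee_pos'],o['eef_rot'],o['ft_force'],o['torque'],o['width'])
delta(fr((.609,-.1797),-.04,-160,0,98),-.04)
E
```

```text
8.35 [0.45953957 0.19757505 0.09722993] [-1.57308236e+00 -7.67700387e-04 -1.67905437e+00] [ 1.03932483 -0.56470004 -1.93855714] [ 0.05918815  0.05310284 -0.02365677] 0.05407001736941337
turn [ 0.0023 -0.0683  0.0007] shift after turn mm [371.   -0.8   4.4] shift before turn [369.8  -0.6  29.7]
```

View pics/wm5.png

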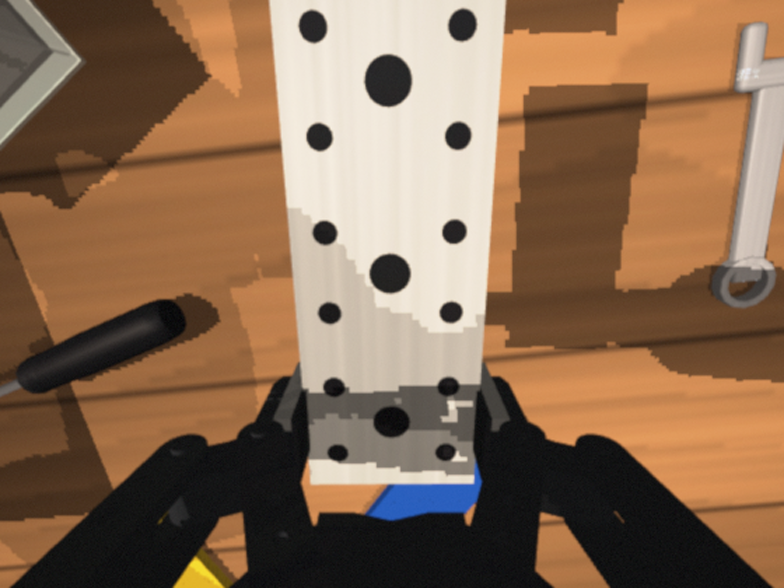

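View pics/s5.png

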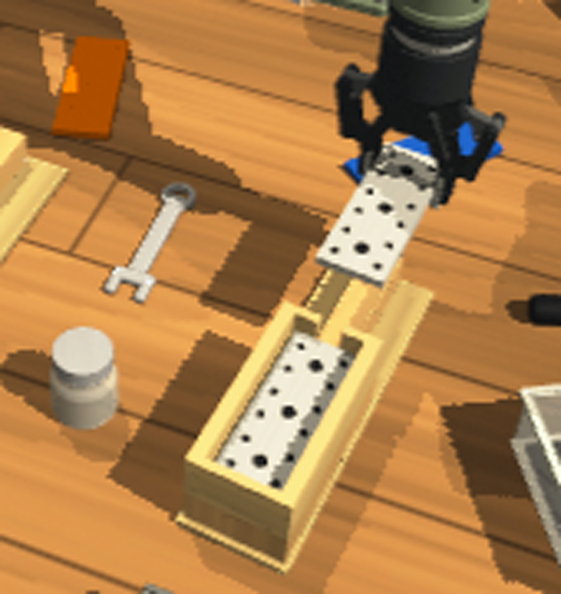

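The plate is held level and the magazine is intact. Moving to the jig.

Request:
carry_out([
  [40,15,0,2,0,-0.034,0],
  [40,30,0,2,0,-0.034,0],
  [40,45,0,0,0,0,0],
  [40,50,0,0,0,0,0],
  [40,50,0,0,0,0,0],
  [40,50,0,0,0,0,0],
  [40,50,0,0,0,0,0],
  [40,40,0,0,0,0,0],
])

```text
t: 9.35
ee_pos: [0.4485, -0.1339, 0.0976]
eef_rot: [-1.572, 0.0, -1.612]
ft_force: [1.0, -0.6, -1.8]
width: 0.054
```

Request:
carry_out([
  [40,28,0,0,0,0,0],
  [40,12,0,0,0,0,0],
  [40,0,0,0,0,0,0],
  [40,0,0,0,0,0,0],
  [40,0,0,0,0,0,0],
])

```text
t: 9.98
ee_pos: [0.4475, -0.1709, 0.0981]
eef_rot: [-1.571, 0.001, -1.609]
ft_force: [-0.1, -0.5, -2.5]
width: 0.054
```

```bash
python3 - <<'E'
from h import *
save('wrist','wm6',s=1.4);save('scene','s6',(150,130,300,280),4)
o=status.get_obs();print(o['t'],o['ee_pos'],o['eef_rot'],o['ft_force'],o['torque'],o['width'])
delta(fr((.609,-.1797),-.04,-160,0,98),-.04)
E
```

```text
10.075 [ 0.44766269 -0.17125065  0.09825042] [-1.57092450e+00  1.60548499e-04 -1.60960471e+00] [-0.35380427  0.14743732 -2.41611705] [0.00367435 0.11188287 0.00386155] 0.053514177684168204
turn [ 0.0001  0.0012 -0.0002] shift after turn mm [2.  0.3 1.5] shift before turn [2.  0.2 1.5]
```

View pics/wm6.png

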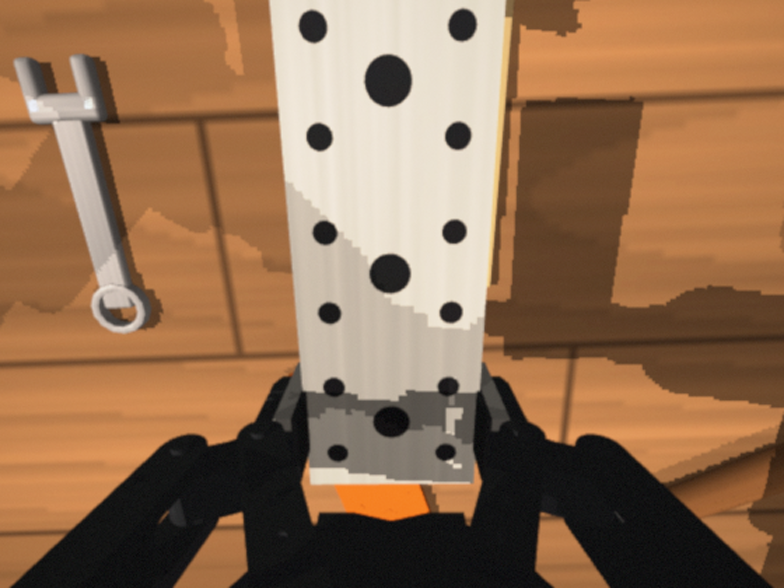

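View pics/s6.png

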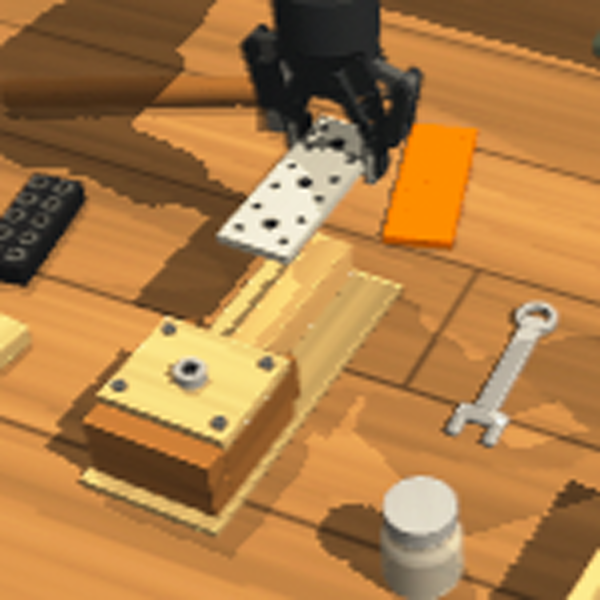

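```bash
python3 - <<'E'
from h import *
q,R=pose()
for uv in((388,80),(390,274),(391,422),(391.5,484)):
    P=wray((uv[0]/1.4,uv[1]/1.4),q[2]+.027,q,R);print((R.inv().apply(P-q)*1e3).round(1),'jig y',)
    d=P[:2]-np.array([.609,-.1797]);a=-.04;print('   jig xy',(1e3*np.array([np.cos(a)*d[0]+np.sin(a)*d[1],-np.sin(a)*d[0]+np.cos(a)*d[1]])).round(1))
E
```

```text
[ -1.3 -27.   98.9] jig y
   jig xy [-62.6   3.4]
[ -0.9 -27.   49. ] jig y
   jig xy [-112.5    3. ]
[ -0.7 -27.   -0.8] jig y
   jig xy [-162.4    2.7]
[ -0.5 -27.  -25.9] jig y
   jig xy [-187.4    2.5]
```

Request:
carry_out([
  [40,2.7,10,0,0,0.007,0],
  [40,0,15,0,0,0,0],
  [40,0,20,0,0,0,0],
  [40,0,15,0,0,0,0],
  [40,0,10,0,0,0,0],
  [40,0,5,0,0,0,0],
  [40,0,0,0,0,0,0],
  [40,0,0,0,0,0,0],
])

```text
t: 11.08
ee_pos: [0.4481, -0.1751, 0.0238]
eef_rot: [-1.57, -0.001, -1.618]
ft_force: [-0.2, -0.4, -1.6]
width: 0.0539
```

```bash
cat > chk.py <<'E'
from h import *
import sys
save('wrist',sys.argv[1],s=1.4);save('side',sys.argv[1]+'d',(240,100,380,220),5)
o=status.get_obs();print(o['t'],o['ee_pos'],o['eef_rot'],o['ft_force'],o['torque'],o['width'])
d=o['ee_pos'][:2]-np.array([.609,-.1797]);a=-.04;print('   jig xy',(1e3*np.array([np.cos(a)*d[0]+np.sin(a)*d[1],-np.sin(a)*d[0]+np.cos(a)*d[1]])).round(1))
E
python3 chk.py j1
```

```text
11.175 [ 0.44806969 -0.17511716  0.0238997 ] [-1.56956267e+00 -6.89873901e-04 -1.61792558e+00] [-0.26194001  0.64893725 -2.0356777 ] [-0.03793157  0.08889075 -0.03358125] 0.054106484918610365
   jig xy [-161.    -1.9]
```

View pics/j1.png

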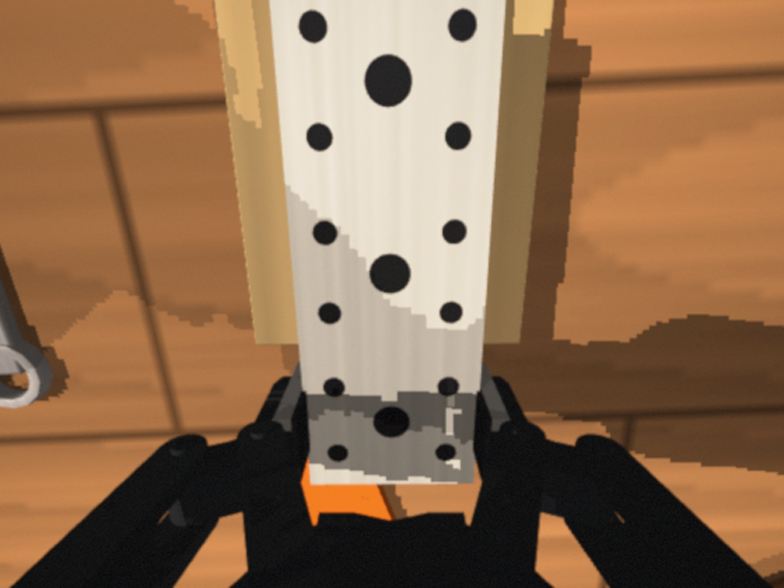

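View pics/j1d.png

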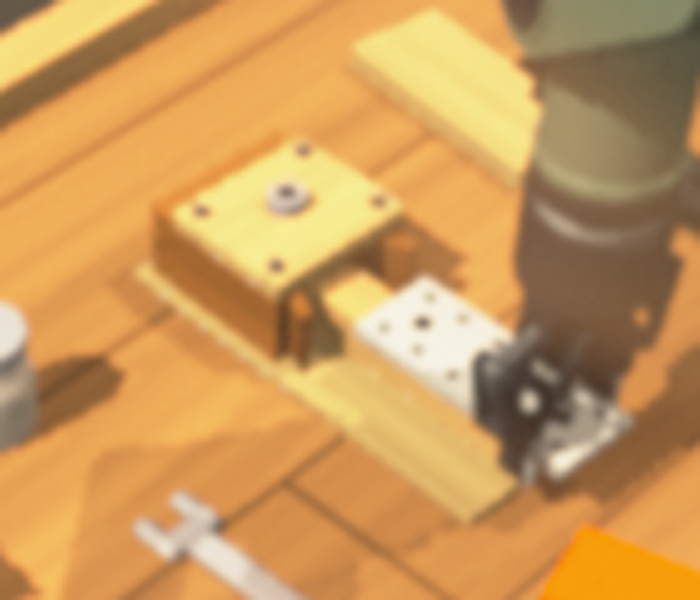

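```bash
python3 - <<'E'
from h import *
q,R=pose()
f=lambda u,v,z:(R.inv().apply(wray((u/1.4,v/1.4),z,q,R)-q)*1e3).round(1)
show('j1','j1c',(140,130,400,260),3)
print(f(256,343,.008),f(520,343,.008))
print(f(388,80,.0508),f(391,422,.0508))
E
```

```text
[-56.6  15.9   6.8] [52.7 15.9  6.7]
[ -1.3 -26.8  99. ] [ -0.7 -26.9  -0.9]
```

View pics/j1c.png

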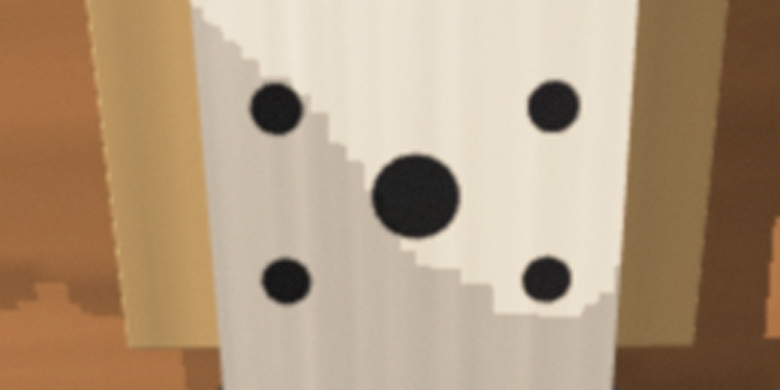

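Request:
carry_out([
  [40,-1,1,5,0,0,0],
  [40,0,0,10,0,0,0],
  [40,0,0,10,0,0,0],
  [40,0,0,10,0,0,0],
  [40,0,0,5,0,0,0],
  [40,0,0,0,0,0,0],
])

```text
t: 11.92
ee_pos: [0.488, -0.1757, 0.0223]
eef_rot: [-1.571, -0.0, -1.618]
ft_force: [-0.1, 0.9, -2.0]
width: 0.0539
```

```bash
python3 chk.py j2
```

```text
12.025 [ 0.48732587 -0.1755842   0.02214596] [-1.57122400e+00  1.91345143e-04 -1.61795679e+00] [ 0.43490518 -0.1458619  -1.45705818] [-0.01499445  0.07442539  0.01709741] 0.05411923608353547
   jig xy [-121.7   -0.8]
```

View pics/j2.png

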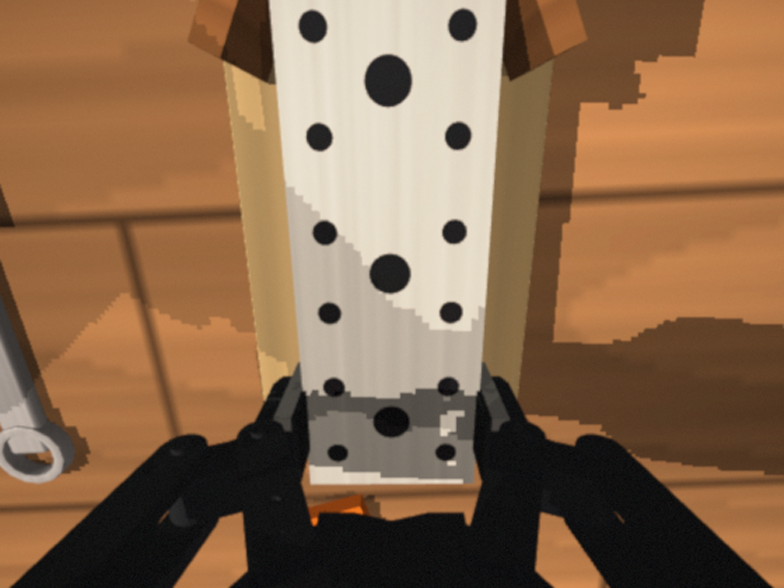

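View pics/j2d.png

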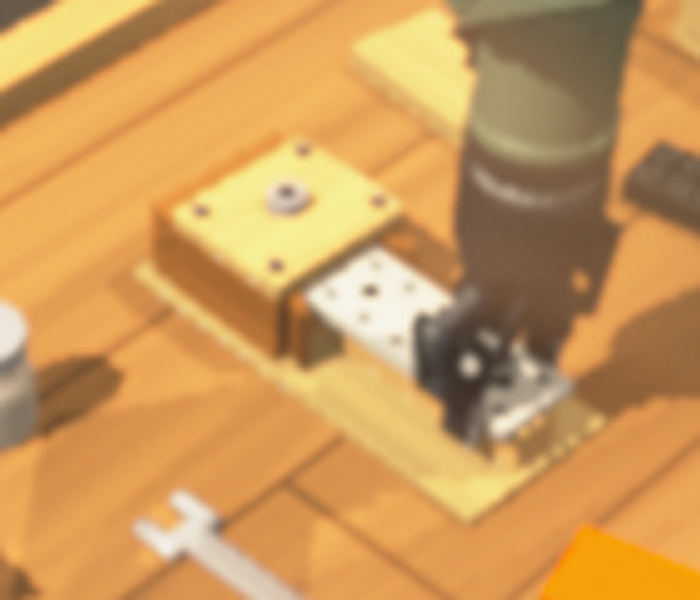

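The plate is centred between the cheeks within about 1 mm and there's no contact force. I'll keep pushing in.

Request:
carry_out([
  [40,0,0,8,0,0,0],
  [40,0,0,10,0,0,0],
  [40,0,0,10,0,0,0],
  [40,0,0,10,0,0,0],
])

```text
t: 12.52
ee_pos: [0.5264, -0.1776, 0.0223]
eef_rot: [-1.571, -0.0, -1.618]
ft_force: [0.1, 0.1, -1.6]
width: 0.054
```

Request:
carry_out([
  [40,0,0,10,0,0,0],
  [40,0,0,10,0,0,0],
  [40,0,0,10,0,0,0],
  [40,0,0,7,0,0,0],
  [40,0,0,0,0,0,0],
])

```text
t: 13.15
ee_pos: [0.563, -0.1793, 0.0223]
eef_rot: [-1.57, -0.0, -1.618]
ft_force: [0.1, 0.1, -2.2]
width: 0.0539
```

```bash
python3 chk.py j3
```

```text
13.25 [ 0.56221904 -0.17914946  0.02214612] [-1.57126687e+00  1.47436977e-04 -1.61798018e+00] [ 0.15194986  0.0709788  -1.64960302] [0.03816083 0.08801918 0.03963616] 0.0543800636127541
   jig xy [-46.8  -1.3]
```

View pics/j3.png

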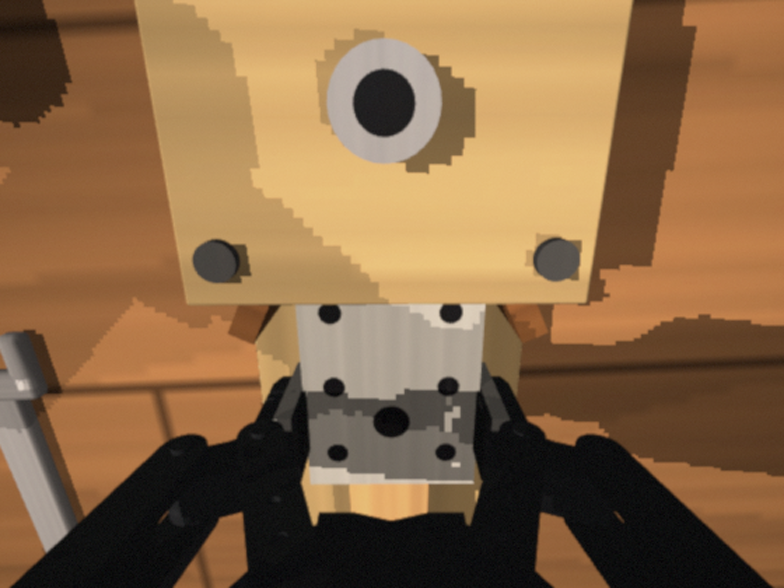

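View pics/j3d.png

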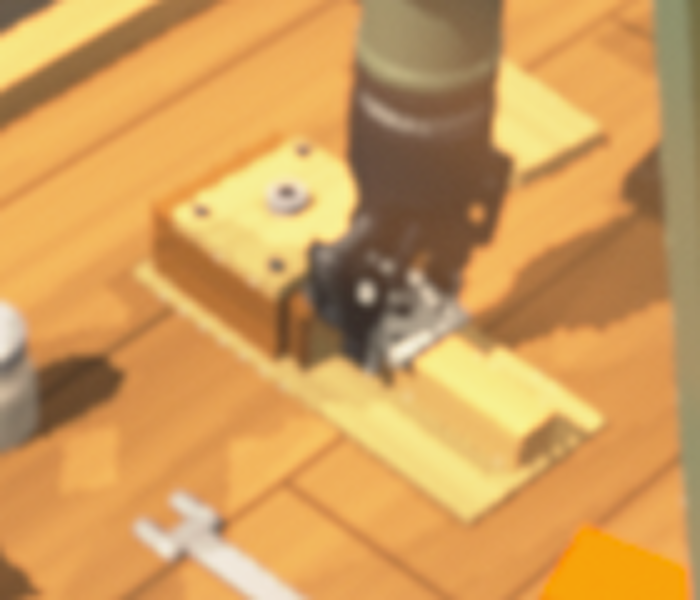

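Request:
carry_out([
  [40,0,0.5,3,0,0,0],
  [40,0,0,2,0,0,0],
  [40,0,0,1.5,0,0,0],
  [40,0,0,1,0,0,0],
  [40,0,0,0,0,0,0],
])

```text
t: 13.88
ee_pos: [0.5701, -0.1796, 0.0218]
eef_rot: [-1.57, -0.0, -1.618]
ft_force: [-0.1, 0.3, -1.1]
width: 0.0544
```

Request:
carry_out([
  [40,0,0,1,0,0,0],
  [40,0,0,0.5,0,0,0],
  [40,0,0,0,0,0,0],
])

```text
t: 14.25
ee_pos: [0.5701, -0.1795, 0.0215]
eef_rot: [-1.574, 0.0, -1.618]
ft_force: [-4.2, -0.2, 1.0]
width: 0.0537
```

Request:
carry_out([
  [40,0,0.5,0.7,0,0,0],
  [40,0,0.3,0.5,0,0,0],
  [40,0,0,0,0,0,0],
])

```text
t: 14.62
ee_pos: [0.5701, -0.1795, 0.0215]
eef_rot: [-1.577, 0.001, -1.618]
ft_force: [-9.9, -0.0, 8.0]
width: 0.0539
```

```bash
python3 chk.py j4
```

```text
14.725 [ 0.57006259 -0.1795249   0.02144658] [-1.57662063e+00  6.80008674e-04 -1.61786472e+00] [-10.30336668   0.67509103   8.84074077] [ 0.00519991  1.45386894 -0.13528464] 0.05361313867472238
   jig xy [-38.9  -1.4]
```

View pics/j4.png

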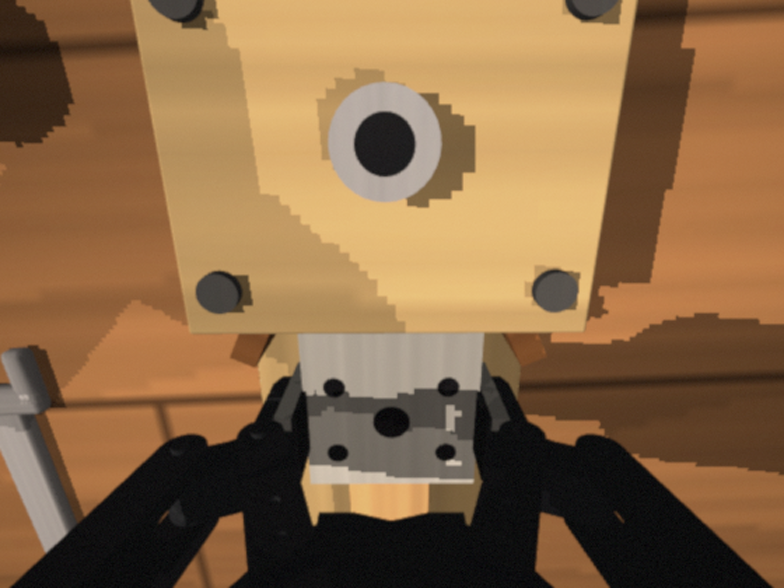

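The plate is against the stop, with 10 N reaction and no further motion. I'll relax the push and release.

Request:
carry_out([
  [40,0,-0.4,-1,0,0,0],
  [40,0,0,0,0,0,0],
  [60,0,0,0,0,0,0],
  [70,0,0,0,0,0,0],
  [80,0,0,0,0,0,0],
  [85,0,0,0,0,0,0],
  [85,0,0,0,0,0,0],
  [85,0,0,0,0,0,0],
])

```text
t: 15.72
ee_pos: [0.5717, -0.1796, 0.0214]
eef_rot: [-1.571, 0.0, -1.618]
ft_force: [-0.2, -1.2, 0.4]
width: 0.0853
```

```bash
python3 chk.py j5
```

```text
15.825 [ 0.57164025 -0.17966824  0.02136329] [-1.57077515e+00  1.41005327e-05 -1.61799396e+00] [-0.09358075 -0.37256461 -0.56478528] [-0.04653084  0.00994386 -0.0310077 ] 0.08480660592376066
   jig xy [-37.3  -1.5]
```

View pics/j5.png

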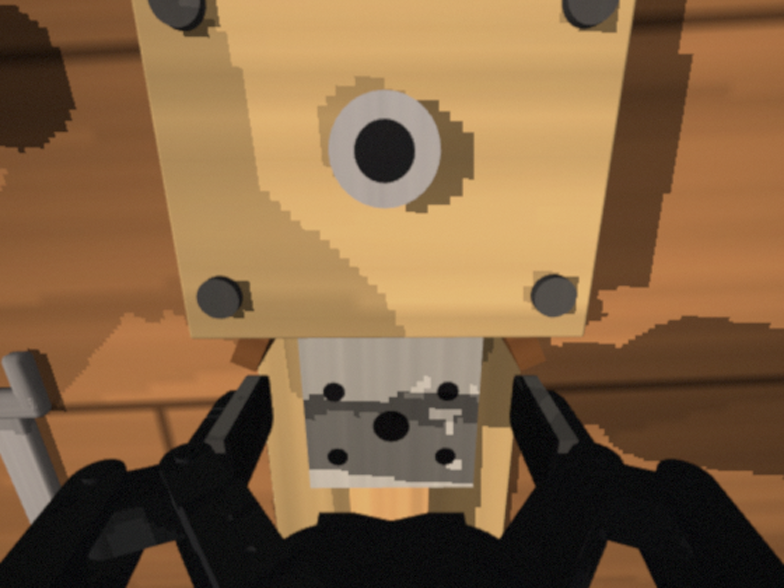

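Released. Going straight up.

Request:
carry_out([
  [85,0,-8,0,0,0,0],
  [85,0,-20,0,0,0,0],
  [85,0,-30,0,0,0,0],
  [85,0,-35,0,0,0,0],
  [85,0,-40,0,0,0,0],
  [85,0,-40,0,0,0,0],
  [85,0,-10,0,0,0,0],
  [85,0,0,0,0,0,0],
])

```text
t: 16.82
ee_pos: [0.5721, -0.1799, 0.2059]
eef_rot: [-1.568, -0.001, -1.618]
ft_force: [0.2, 0.7, -0.8]
width: 0.0849
```

```bash
python3 chk.py j6; python3 - <<'E'
from h import *
q,R=pose();np.save('p6.npy',np.r_[q,R.as_rotvec()])
save('scene','s6f',s=1.4)
show('j6','j6c',(220,120,340,260),4.2)
E
```

```text
16.925 [ 0.57061789 -0.1792376   0.20297786] [-1.57331486e+00  1.03167362e-03 -1.61804755e+00] [-0.51431204  0.38923255 -0.96538475] [-0.03786343 -0.02163651  0.00428916] 0.08509448983342739
   jig xy [-38.4  -1.1]
```

View pics/j6c.png

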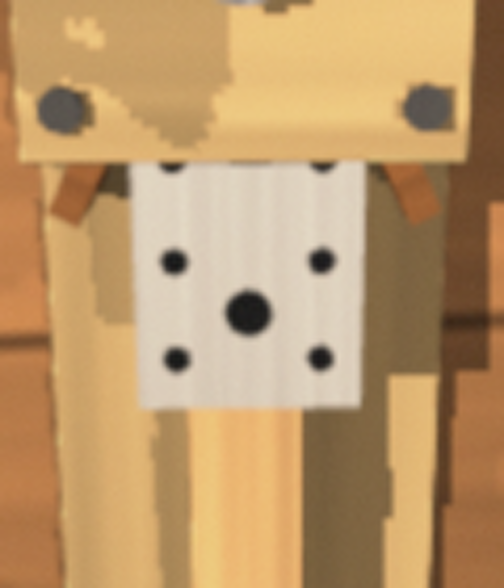

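View pics/s6f.png

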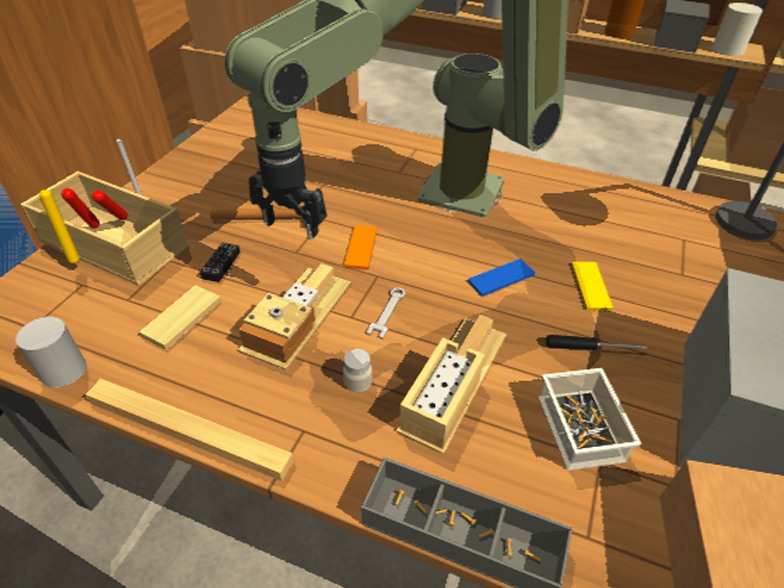

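View pics/j6d.png

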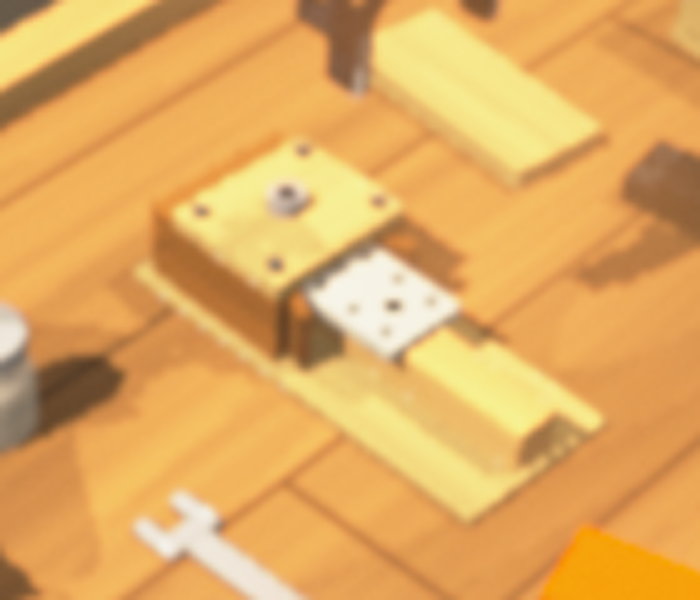

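```bash
python3 - <<'E'
from h import *
v=np.load('p6.npy');q,R=v[:3],Ro.from_rotvec(v[3:])
g=lambda u,w,z:wray((220+u/4.2,120+w/4.2),z/1e3,q,R)
J=lambda P:[(1e3*(np.array([[np.cos(-.04),np.sin(-.04)],[-np.sin(-.04),np.cos(-.04)]])@(P[:2]-[.609,-.1797]))).round(1)]
for n,p in dict(l=(139,407,48),r=(360,407,48),ml=(20,161,67),mr=(467,160,67),l2=(131,170,48),r2=(366,170,48)).items(): print(n,J(g(*p)))
E
```

```text
l [array([-66.1,  27.8])]
r [array([-66.5, -27.7])]
ml [array([-1., 50.])]
mr [array([ -1.6, -48.3])]
l2 [array([-6.5, 27.5])]
r2 [array([ -6.9, -27.9])]
```

The plate stands out 65.0 mm from the mouth (65 expected) and is square and centred. Handing in.

Request:
carry_out([
  [85,0,0,0,0,0,0],
  [85,0,0,0,0,0,0],
  [85,0,0,0,0,0,0],
])

```text
t: 17.35
ee_pos: [0.5715, -0.1796, 0.2039]
eef_rot: [-1.572, 0.0, -1.618]
ft_force: [-0.3, 0.3, -0.4]
width: 0.085
```

```bash
python3 -c "
from h import *
print(hand_in())"
```

```text
the job is handed in; nothing more can be done
None
```

I drew the lowest plate out of the magazine and slid it under the jig's bridge to the end stop. I then released it, raised the gripper clear and handed the job in at about 17.4 s. No verdict is reported.

- **Plate in the jig:** it met the stop with about 10 N of reaction and moved no further. Afterwards it stood out 65.0 mm from the mouth (65 mm expected), centred within 1 mm, and it looked flat on the rail.
- **Magazine:** the other three plates dropped and stayed inside, judging by the pictures; I could not count them from above.
- **Other things on the bench:** they looked undisturbed in the last scene view; I did not measure their positions.
- **Forces:** the largest wrist force I read was about 14 N. I only read it at the end of each move, so brief peaks would not show.
- **Small disagreement:** in the last picture the mouth read 1.3 mm off my earlier jig position. That is within the camera calibration, and the 65.0 mm is measured within that one picture.

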